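# Prop the guard open and turn the trim knob of a bench gauge amplifier

## Task

Raise the yellow spring-shut cover of the grey gauge amplifier and prop it open with the orange-headed prop: seat the prop fully and gently in the square socket of the blue column, its side arm holding the cover back, and let go. Then turn the red knob beneath clockwise, past its free play, until the black dial it drives comes up against its stop at the red mark, without forcing it, and leave the cover propped and the other things on the bench where they are.

Things in the scene. Friction and masses are not known exactly. Their poses are not given: they have to be found in the camera images.
- unit: Grey bench gauge amplifier, fixed: housing 120 mm wide (y), 60 mm high, from x = -90 to +95 mm. Origin under its middle; x to its back (away from the robot at yaw 0), y to its left, z up from the bench. At its rear left stands a blue column 44 x 40 mm, 116 mm high, with a socket in its top. The knob is on the housing at x = -38, y = 0. 'Unit' numbers below use this frame.
- hinge (a point): Middle of the cover's hinge axis, which runs along the unit's y, at unit x = +40 mm, 115 mm above the bench; unit axes. Two steel posts at y = +-50 mm carry it; the sides below the closed cover are open.
- cover (a joint): Opening angle of the yellow cover: 0 closed (level, towards the robot), growing as its front edge swings up and back; limit 2.35. A spring always drives it shut (closing torque about 0.15 N m shut to 0.25 N m open), so it shuts when let go. The fully seated prop holds it at about 1.95 to 2.0, clear behind the knob. The arm slides on its underside as it swings.
- cover_edge (a point): Middle of the cover's front edge, on its underside, 125 mm from the hinge axis; x points from it towards the hinge, z out of the outer face. The cover is a flat plate 110 mm wide (unit y = -55 to +55), 3 mm thick, its underside in the plane of the hinge axis, with a 14 mm lip turned down along this front edge only.
- socket (a point): Centre of the mouth of the square socket in the blue column, unit x = 71, y = 80 mm, 116 mm above the bench; unit axes. The hole is 16 mm square, 28 mm deep, chamfered, sides along unit x and y. Lowering the foot in from above, the arm lies on the cover's inner face, slides down it and pushes it further back: a side load of some 3 N.
- prop: Loose prop, about 110 g, upright in the rest at the start. Origin at the middle of its foot's underside, z up. A 14 mm square aluminium leg, tapered in the lowest 6 mm, with an orange head 22 x 22 mm from 97 to 139 mm above the foot. Home in the socket its axes are parallel to the unit's, the arm before the open cover, the foot 28 mm below the mouth.
- prop_tip (a point): Tip of the prop's round steel arm (10 mm thick), which sticks out level from the leg towards the prop's -y: its axis is 90 mm above the foot, the tip 50 mm from the leg's axis. The arm fits under the closed cover from the unit's left (+y), the leg hanging free beside the housing at unit y = 80 mm, and can lift the cover.
- prop_grip (a point): Middle of the prop's orange head, 120 mm above the foot, where it is taken across its x (22 mm wide); prop axes.
- rest: Wooden rest of the prop, fixed: block 70 x 70 x 45 mm with a 17 mm square hole 25 mm deep; origin under its centre.
- dial (a joint): Angle of the black dial disc (68 mm across, white pointer) under the red knob, clockwise from above, relative to its spindle; starts below 0.1 and meets a hard stop at 0.35 (pointer at the red mark of the white ring around it). It turns only with the knob, needs about 0.25 N m, and stays where it is left. Reading noise about 0.01.
- spindle (a joint): Wind-up of the springy spindle that carries dial, stop and knob, clockwise positive: 4 N m per rad, so it shows the torque on the knob: 0 at rest or released, about 0.02 in the free play, 0.06 while the dial turns, more when pressing on the stop. Beyond 0.14 (0.56 N m) the dial is forced and damaged.
- knob_grip (a point): On the axis of the red knob, 97 mm above the bench, the height to grip: a bar 42 mm long (point x), 14 mm thick (point y), top at 105 mm, on a flange 44 mm across. The point turns with the knob. The knob has free play: it first turns up to 0.35 rad alone (0.08 N m), then takes the dial along. Neither the play nor where the bar points at the stop is known.
- bushing0: Steel bushing, loose bystander: ring 36 mm across, 34 mm high; origin under its centre.
- bushing1: Steel bushing, loose bystander: ring 36 mm across, 34 mm high; origin under its centre.
- bushing2: Steel bushing, loose bystander: ring 36 mm across, 34 mm high; origin under its centre.
- bushing3: Steel bushing, loose bystander: ring 36 mm across, 34 mm high; origin under its centre.
- wrench: Loose bystander: steel open-end wrench lying on the bench; origin near its middle.
- block: Loose bystander: steel setup block 75 by 50 by 25 mm with holes; origin under its centre.
There are look-alikes about, which are no part of the job. Leave any turquoise look-alike of the prop alone.

How it is judged:
On the way, in this order (a step that is already met when the one before it is completed fails the run):
1. the prop is fully seated in the socket and released, and holds the cover open (value of joint cover above 1.8 rad and horizontal distance between prop and socket below 0.005 m and z of prop in the frame of socket below -0.024 m and angle between prop's own z axis and vertical below 0.12 rad and contact force between the fingers and prop below 0.1 N), for 0.3 s.
2. the dial is turned clockwise with the knob up to its stop, the cover still propped (value of joint dial above 0.3 rad and value of joint cover above 1.8 rad), for 0.2 s.
At the end, for the whole second after the job is handed in: The prop stands at rest in the socket (foot at least 24 mm below the mouth and within 5 mm of its centre line, leaning less than 0.12 rad), released, the cover is held open beyond 1.8 rad, and the dial is at its stop (beyond 0.30 rad) (all of step 2 and horizontal distance between prop and socket below 0.005 m and z of prop in the frame of socket below -0.024 m and angle between prop's own z axis and vertical below 0.12 rad and contact force between the fingers and prop below 0.1 N and linear speed of prop below 0.02 m/s); the robot touches nothing.
It fails at once if the prop presses on the amplifier or its cover with more than 30 N (contact force between prop and unit above 30 N).
It fails at once if the dial is forced against its stop (its spindle wound up by more than 0.14 rad, 0.56 N m) (value of joint spindle above 0.14 rad).
It fails at once if another thing on the bench is moved more than 30 mm (distance of any of bushing0, bushing1, bushing2, bushing3, wrench, block from where it was at the start of the episode above 0.03 m).
It also fails if it takes over 64 s, if anything falls off the work surface, if the arm or the gripper's body presses on something with over 40 N, if the wrist force passes 120 N, or if a joint passes its speed limit or range.

## Robot

A 6-joint arm with a two-finger parallel gripper is mounted at the origin on the work surface. World frame = base frame: x ahead of the robot, y to its left, z up, the work surface at z = 0. Lengths are in m, angles in rad, forces in N, time in s.
With the tool pointing down it reaches from about 0.4 to 0.825 m from the base axis. Payload 7 kg.
Tool frame: the origin (TCP) lies midway between the tips of the shut fingers; the grasp point (between the pads) lies 19 mm behind it (ctrl.grip_point_offset is the distance from the TCP to the grasp point, in m); z points along the fingers, y is the line along which they close (so a half turn about z gives the same grasp; the last joint's range is limited). The gripper opens to 88 mm and grips with 3 to 60 N. Pads are 19 mm wide; open, the fingers measure 130 mm over their backs; the gripper's body (78 mm by 193 mm) begins 47 mm behind the grasp point.
Start: joints at [-0.864, 0.359, 0.012, 0, -1.224, -0.288], TCP at [0.274, -0.617, 0.227] pointing down, gripper open.
Joint ranges: [-3.07, 3.07], [-1.43, 2.12], [-1.02, 1.25], [-3.03, 1.67], [-3.05, -0], [-3.03, 3.03]. Speed limits (rad/s): [2.39, 2.39, 3.01, 3.14, 3.14, 3.14].

## Interface

Orientations are given as a rotation vector (axis times angle).
In Python, from plant import ctrl gives the robot as it stands. The module is installed in compiled form; this text tells all that it offers.
- The arm moves only by the shell command python3 -m creep 'ROWS' [FORCE]. ROWS is JSON, a list that holds one entry, the list of rows, each a list of 7 numbers: the shift along the tool's x, y, z normalised to -1 to 1, where 1 is 0.25 m, then the turn, a rotation vector about the tool's x, y, z normalised to -1 to 1, where 1 is 2 rad, then the finger opening in mm, from 0 to 87.6. In form: [[[x, y, z, ax, ay, az, claw], ...]]. A call has 1 to 12 rows; each row is the pose to reach, as a shift and turn from the pose commanded when the call began, along the tool's axes at that moment; what a row does not reach only later rows make up. A row lasts 1/10 s, in which the tool goes at most 50 mm and 8.59 degrees, less where a joint would pass 70% of its speed; a pose out of reach is approached as far as the arm can. A call with a number of a shift or a turn outside -1 to 1 is refused whole. A call with a gripper value outside its range is refused whole. The fingers move at their own pace and stop on an object; FORCE is the grip in N (left out, the last holds). Time passes only in rows, so rows that repeat a pose let the fingers close. It gives the time, the measured TCP pose, the force, the opening and the grip force at its end, in the units of the state.
- ctrl.sense(): the state, without advancing time (a new reading comes with each control period).
- ctrl.camera(name): name is "side" or "top" or "wrist"; returns the picture (400x640x3 uint8, red, green, blue); there is no depth.
- ctrl.get_calibration(name): a dict with "K" (3x3 intrinsics, pixels), "extrinsics" (4x4, takes a point from world to camera coordinates). Camera axes: x right, y down, z forward; pixel columns grow to the right and rows downward; lengths in m; the calibration is good to about 2 mm. A picture is of the moment at which its call begins: read the wrist's pose just before it. get_calibration takes no time and is no camera call; for the wrist camera it gives the pose at the moment of the call.
- ctrl.sign_off(): hands the job in; it is judged then, once.
The state is a dict: "clock": time; "qpos": joint angles; "dq": joint speeds; "joint_efforts": joint torques, N m; "tool_pos": TCP position; "tool_rot": TCP orientation; "contact_force": force on the tool from outside, world axes, zero at the start; "torque": the same for the moment, N m; "opening": finger opening in m; "gripper_force": force on a finger pad.
Only numpy, scipy, OpenCV 4.12 (cv2) and the standard library are available. Lean on these libraries where they do the work, as an engineer would, in place of code of your own. Each camera call takes 0.05 s, during which the arm holds its last target. There are 200 camera calls.

## Working session

There is one attempt and no reset: what is moved stays moved. The work goes in short steps, Python scripts to look and compute and a shell command to move; the robot and the scene stay as the last step left them, time stands still between calls to the robot, and variables do not carry over. Pictures are saved under pics/ and viewed, at most 10 in all, crops included, and the job is handed in when it is done.

```bash
mkdir -p pics
cat > h.py <<'E'
import numpy as np, cv2
from scipy.spatial.transform import Rotation as R
from plant import ctrl
def snap(name,fn):
    c=ctrl.get_calibration(name); im=ctrl.camera(name)
    cv2.imwrite('pics/'+fn+'.png',im[:,:,::-1]); np.savez('pics/'+fn+'.npz',K=c['K'],E=c['extrinsics']); return im,c
def cal(fn):
    d=np.load('pics/'+fn+'.npz'); return d['K'],d['E']
def proj(fn,P):
    K,E=cal(fn); P=np.atleast_2d(P); q=(E[:3,:3]@P.T).T+E[:3,3]; q=(K@q.T).T; return q[:,:2]/q[:,2:]
def atz(fn,uv,z):
    K,E=cal(fn); uv=np.atleast_2d(uv); d=(np.linalg.inv(K)@np.c_[uv,np.ones(len(uv))].T).T@E[:3,:3]
    o=-E[:3,:3].T@E[:3,3]; return o+d*((z-o[2])/d[:,2])[:,None]
def rows(p,rv):  # target TCP pos, rotvec -> normalised shift/turn from current pose
    s=ctrl.sense(); T=R.from_rotvec(s['tool_rot']); 
    return np.round(np.r_[T.inv().apply(np.array(p)-s['tool_pos'])/.25,(T.inv()*R.from_rotvec(rv)).as_rotvec()/2],4)
E
python3 - <<'E'
from h import *
for n in ['top','side']:
    snap(n,n+'0'); K,E=cal(n+'0'); print(n,K.round(1).tolist(),(-E[:3,:3].T@E[:3,3]).round(3))
s=ctrl.sense();print({k:np.round(v,3) for k,v in s.items()}, ctrl.grip_point_offset, R.from_rotvec(s['tool_rot']).as_matrix().round(3))
a=cv2.imread('pics/top0.png');b=cv2.imread('pics/side0.png')
cv2.imwrite('pics/t0.png',cv2.resize(a,(800,500)));cv2.imwrite('pics/s0.png',cv2.resize(b,(800,500)))
E
```

```text
top [[406.6, 0.0, 323.5], [0.0, 406.6, 195.6], [0.0, 0.0, 1.0]] [0.409 0.04  1.096]
side [[415.1, 0.0, 319.6], [0.0, 415.1, 202.0], [0.0, 0.0, 1.0]] [ 0.339 -0.958  0.792]
{'clock': np.float64(0.1), 'qpos': array([-0.864,  0.359,  0.011, -0.   , -1.224, -0.288]), 'dq': array([-0.001, -0.003,  0.002, -0.   ,  0.001,  0.   ]), 'joint_efforts': array([-2.0000e-03, -5.8416e+01,  2.9375e+01,  7.0150e+00,  1.0000e-02,
       -0.0000e+00]), 'tool_pos': array([ 0.274, -0.616,  0.226]), 'tool_rot': array([ 6.530e-01, -3.073e+00, -2.000e-03]), 'contact_force': array([ 0.595,  0.167, -0.449]), 'torque': array([-0.018, -0.012, -0.   ]), 'gripper_force': np.float64(0.0), 'opening': np.float64(0.088)} 0.0188 [[-0.914 -0.407 -0.001]
 [-0.407  0.914  0.001]
 [ 0.     0.001 -1.   ]]
```

View pics/t0.png

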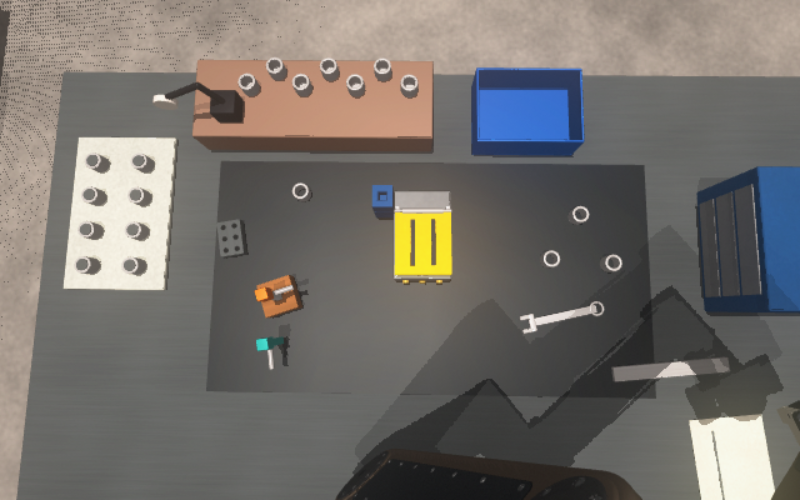

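View pics/s0.png

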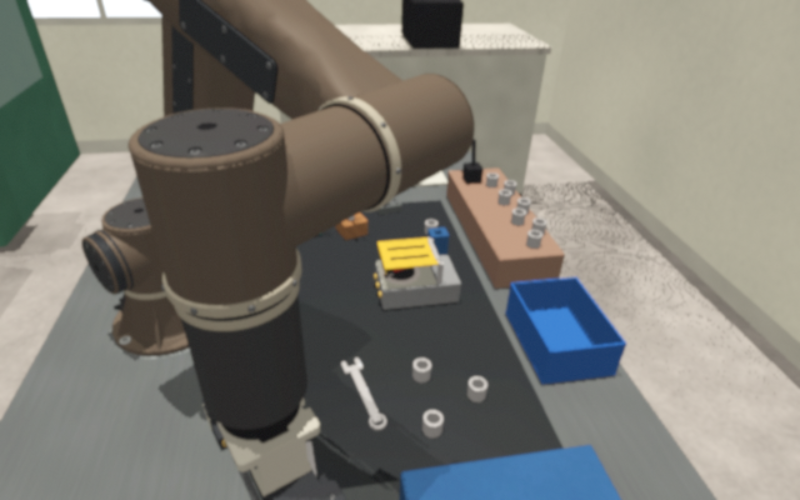

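The top view (800-px scale) shows the unit's cover at about (423,243), the column at (383,196), and the orange prop head at (263,294) with its arm pointing right. The turquoise look-alike is at (263,345). The arm blocks much of the side view, but it shows the closed cover. Next I fit poses from colour masks.

```bash
cat >> h.py <<'E'
def mask(fn,lo,hi,box=None):
    im=cv2.imread('pics/'+fn+'.png'); m=cv2.inRange(cv2.cvtColor(im,cv2.COLOR_BGR2HSV),np.array(lo),np.array(hi))
    if box is not None:
        k=np.zeros_like(m); u0,v0,u1,v1=box; k[v0:v1,u0:u1]=1; m=m*k
    n,l,st,c=cv2.connectedComponentsWithStats(m); i=1+np.argmax(st[1:,4]); return (l==i).astype(np.uint8)
def rect(fn,m,z):
    c=max(cv2.findContours(m,0,cv2.CHAIN_APPROX_NONE)[0],key=len)[:,0].astype(float)
    P=atz(fn,c,z)[:,:2]; (x,y),(w,h),a=cv2.minAreaRect((P*1000).astype(np.float32)); return np.round([x,y,w,h,a],1)
E
python3 - <<'E'
from h import *
m=mask('top0',(24,150,80),(34,255,255),(300,140,380,240)); print('cover',rect('top0',m,.118),m.sum())
m=mask('top0',(105,100,40),(125,255,255),(290,140,318,185)); print('col',rect('top0',m,.116),m.sum())
m=mask('top0',(8,200,200),(18,255,255),(195,215,225,250)); print('head',rect('top0',m,.159),m.sum())
im=cv2.imread('pics/top0.png'); 
a=cv2.resize(im[215:260,190:255],None,fx=9,fy=9,interpolation=cv2.INTER_CUBIC); b=cv2.resize(im[140:235,290:370],None,fx=4.26,fy=4.26,interpolation=cv2.INTER_CUBIC)
cv2.imwrite('pics/c0.png',np.hstack([cv2.resize(a,(450,312)),cv2.resize(b,(263,312))]))
print(atz('top0',[[263*.8,294*.8],[290*.8,290*.8]],.11).round(3))
E
```

```text
cover [543.   19.6 120.1 109.1   0.8] 1952
col [636.4 101.6  43.1  37.1   1. ] 272
head [ 440.3  308.5    2.3    0.  -177.1] 2
[[0.44  0.329 0.11 ]
 [0.449 0.277 0.11 ]]
```

View pics/c0.png

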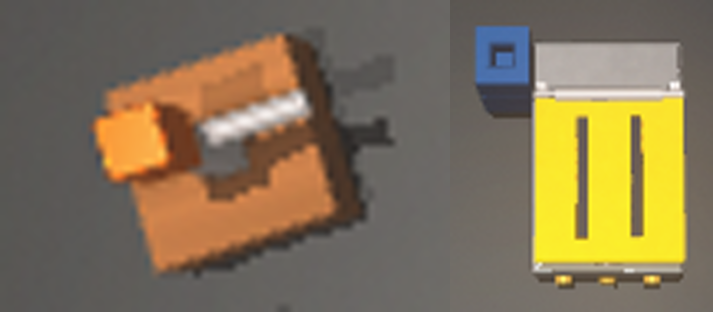

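The crop shows the prop's arm pointing right and slightly up, so its yaw is about +16°. The unit's yaw is only about 1–2°. I'll swing over to the unit and prop and refine with the wrist camera.

```bash
python3 -m creep '[[[-0.96,0.67,-0.5,0,0,-0.7,87],[-0.96,0.67,-0.5,0,0,-0.7,87],[-0.96,0.67,-0.5,0,0,-0.7,87],[-0.96,0.67,-0.5,0,0,-0.7,87],[-0.96,0.67,-0.5,0,0,-0.7,87],[-0.96,0.67,-0.5,0,0,-0.7,87],[-0.96,0.67,-0.5,0,0,-0.7,87],[-0.96,0.67,-0.5,0,0,-0.7,87],[-0.96,0.67,-0.5,0,0,-0.7,87],[-0.96,0.67,-0.5,0,0,-0.7,87]]]'
python3 - <<'E'
from h import *
s=ctrl.sense();T=R.from_rotvec(s['tool_rot']).as_matrix();c=ctrl.get_calibration('wrist');E=c['extrinsics']
o=-E[:3,:3].T@E[:3,3];print(s['tool_pos'].round(3),T.round(3).tolist(),s['qpos'].round(2));print('cam in tool',(T.T@(o-s['tool_pos'])).round(3),(T.T@E[:3,:3].T).round(2).tolist(),c['K'][0])
print(rows([.52,-.12,.36],R.from_euler('xz',[180,286],degrees=True).as_rotvec()))
E
```

```text
clock: 1.1
tool_pos: [0.4257, -0.3655, 0.3513]
tool_rot: [-2.485, 1.922, 0.001]
contact_force: [0.1, -0.1, 0.0]
opening: 0.0869
gripper_force: 0.0
[ 0.426 -0.365  0.351] [[0.252, -0.968, -0.0], [-0.968, -0.252, 0.0], [-0.001, 0.0, -1.0]] [-0.36  0.11 -0.03 -0.   -1.43  0.62]
cam in tool [ 0.082 -0.001 -0.158] [[0.0, -0.95, -0.3], [1.0, -0.0, 0.0], [-0.0, -0.3, 0.95]] [342.55577039   0.         319.50871463]
[-8.554e-01 -6.121e-01 -3.450e-02  1.000e-04  3.000e-04 -1.240e-02]
```

```bash
python3 -m creep '[[[-0.92,-0.63,0,0,0,0,87],[-0.92,-0.63,0,0,0,0,87],[-0.92,-0.63,0,0,0,0,87],[-0.92,-0.63,0,0,0,0,87],[-0.92,-0.63,0,0,0,0,87],[-0.92,-0.63,0,0,0,0,87],[-0.92,-0.63,0,0,0,0,87]]]' | head -2
python3 -m creep '[[[-0.75,-0.2,0,0,0,0,87],[-0.75,-0.2,0,0,0,0,87],[-0.75,-0.2,0,0,0,0,87],[-0.75,-0.2,0,0,0,0,87],[-0.75,-0.2,0,0,0,0,87],[-0.75,-0.2,0,0,0,0,87]]]' | head -2
python3 - <<'E'
from h import *
snap('wrist','w1'); print(ctrl.sense()['tool_pos'])
cv2.imwrite('pics/w1v.png',cv2.resize(cv2.imread('pics/w1.png'),(800,500)))
E
```

```text
clock: 1.8
tool_pos: [0.5227, -0.1012, 0.3509]
clock: 2.4
tool_pos: [0.524, 0.0901, 0.3512]
[0.52410054 0.08932908 0.35130342]
```

View pics/w1v.png

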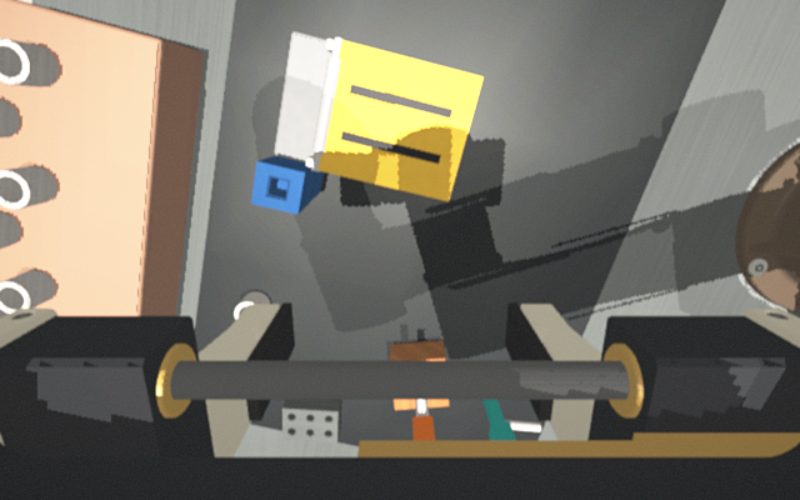

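The wrist view shows the cover with front corners at (483,76) and (449,201), the column's socket at (279,186), and the orange head at the bottom centre near (424,428). I'll fit the unit pose from this view, with the top view as a check.

```bash
cat > fit.py <<'E'
from h import *
from scipy.optimize import least_squares
def quad(fn,m):
    c=max(cv2.findContours(m,0,cv2.CHAIN_APPROX_NONE)[0],key=len); p=cv2.approxPolyDP(c,0.03*cv2.arcLength(c,True),True)[:,0]; return p
K='w1'
my=mask(K,(18,130,60),(34,255,255),(240,20,400,170)); mb=mask(K,(100,130,120),(120,255,255),(190,110,270,180))
print(quad(K,my).tolist(),quad(K,mb).tolist(), rect(K,my,.118),rect(K,mb,.116))
im=cv2.cvtColor(cv2.imread('pics/w1.png'),cv2.COLOR_BGR2HSV)
h=((im[:,:,2]<110)).astype(np.uint8); k=np.zeros_like(h);k[138:162,212:236]=1
print('hole',rect(K,h*k,.116),(h*k).sum())
E
python3 fit.py
```

```text
[[374, 106], [302, 111], [347, 130], [272, 104], [286, 120], [263, 107], [255, 135], [358, 161]] [[206, 129], [201, 162], [238, 170], [244, 138]] [543.7  40.7 122.8  66.2   1.2] [637.4  98.8  44.5  40.4   0.8]
hole [637.5  99.   13.7  14.4  89.9] 90
```

```bash
cat > fit2.py <<'E'
from h import *
for fn,boxc,boxh in [('w1',(240,20,400,170),(206,136,240,164)),('top0',(300,140,380,240),(297,150,316,165))]:
    im=cv2.imread('pics/'+fn+'.png'); hsv=cv2.cvtColor(im,cv2.COLOR_BGR2HSV)
    m=cv2.inRange(hsv,np.array((18,130,60)),np.array((34,255,255))); k=np.zeros_like(m);u0,v0,u1,v1=boxc;k[v0:v1,u0:u1]=1;m*=k
    m=cv2.morphologyEx(m,cv2.MORPH_CLOSE,np.ones((9,9)))
    print(fn,'cover',rect(fn,m,.118))
    k[:]=0;u0,v0,u1,v1=boxh;k[v0:v1,u0:u1]=1
    h=((hsv[:,:,2]<95)&(k>0)).astype(np.uint8); n,l,st,c=cv2.connectedComponentsWithStats(h);print(st[1:].tolist(),[atz(fn,q,.116).round(4).tolist() for q in c[1:]])
    if fn=='top0':
        b=cv2.inRange(hsv,np.array((100,100,90)),np.array((125,255,255)));print(rect(fn,mask(fn,(100,100,110),(125,255,255),(290,140,318,185)),.116), hsv[150:172,306,2])
E
python3 fit2.py
```

```text
w1 cover [543.7  40.7 122.8  66.2   1.2]
[[216, 144, 6, 11, 40], [222, 152, 1, 1, 1], [223, 153, 5, 4, 9]] [[[0.642, 0.099, 0.116]], [[0.6374, 0.1016, 0.116]], [[0.6327, 0.1035, 0.116]]]
top0 cover [534.7  19.4 137.3 108.8   1. ]
[[314, 150, 2, 15, 27], [303, 154, 6, 6, 16]] [[[0.6337, 0.0794, 0.116]], [[0.6395, 0.1031, 0.116]]]
[636.4 101.6  43.1  37.1   1. ] [170 171 159 114  71  67 168 171 172 172 147 169 171 172 173 121  71  68
  68  76  67  68]
```

Run:
```python
from h import *
fn='w1';hsv=cv2.cvtColor(cv2.imread('pics/w1.png'),cv2.COLOR_BGR2HSV);print(hsv[60,340],hsv[90,280])
m=cv2.inRange(hsv,np.array((18,90,50)),np.array((40,255,255)));k=np.zeros_like(m);k[20:170,240:400]=1;m*=k
c=np.vstack([q for q in cv2.findContours(m,0,cv2.CHAIN_APPROX_NONE)[0] if len(q)>20]);P=atz(fn,c[:,0].astype(float),.118)[:,:2]*1000
print(np.round(cv2.boxPoints(cv2.minAreaRect(P.astype(np.float32))),1).tolist(),cv2.minAreaRect(P.astype(np.float32)))
```

```text
[ 30 111 255] [ 30 108 255]
[[481.5, 73.69999694824219], [482.8999938964844, -38.5], [606.2999877929688, -37.0], [604.9000244140625, 75.19999694824219]] ((543.8895874023438, 18.328208923339844), (123.43785858154297, 112.22811126708984), 0.7069885730743408)
```

Run:
```python
from h import *
print(atz('top0',[[209.2,235.6]],.159), rows([.46,.37,.35],R.from_euler('xz',[180,286],degrees=True).as_rotvec()))
```

```text
[[0.43763886 0.31714891 0.159     ]] [-1.1513e+00 -2.7700e-02  4.9000e-03  3.0000e-04 -1.0000e-04 -1.5300e-02]
```

```bash
python3 -m creep '[[[-1,0,0,0,0,0,87],[-1,0,0,0,0,0,87],[-1,0,0,0,0,0,87],[-1,0,0,0,0,0,87],[-1,0,0,0,0,0,87],[-1,0,0,0,0,0,87]]]' | head -2
python3 - <<'E'
from h import *
snap('wrist','w2'); print(ctrl.sense()['tool_pos'])
cv2.imwrite('pics/w2v.png',cv2.resize(cv2.imread('pics/w2.png')[0:240],(800,300)))
E
```

```text
clock: 3.05
tool_pos: [0.4622, 0.335, 0.3505]
[0.46270254 0.33296565 0.3507357 ]
```

View pics/w2v.png

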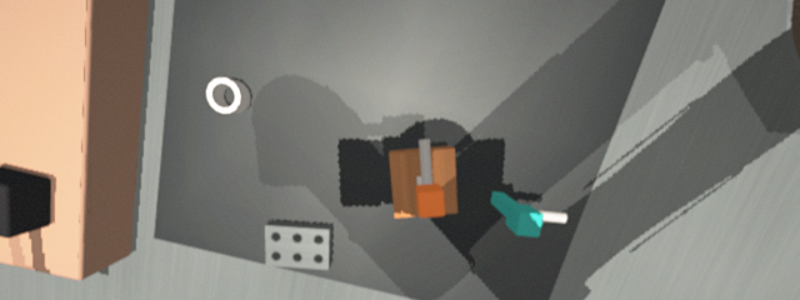

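The prop's head is at (431,201) and its arm runs up to (425,142). I'll measure the head and arm direction.

Run:
```python
from h import *
hsv=cv2.cvtColor(cv2.imread('pics/w2.png'),cv2.COLOR_BGR2HSV)
for v in (125,135,150,155,160,166,172): print(v,[tuple(int(a) for a in hsv[v,u]) for u in range(324,364,4)])
m=mask('w2',(5,205,120),(20,255,255),(325,140,365,180));print(m.sum(),rect('w2',m,.159))
a=mask('w2',(0,0,60),(179,60,255),(330,108,352,148));print(a.sum(),rect('w2',a,.115))
ys,xs=np.where(a);L=[(xs[ys==v].mean(),v) for v in range(115,143)]
P=atz('w2',np.array(L),.113);q=np.polyfit(P[:,1],P[:,0],1);print('yaw',-np.degrees(np.arctan(q[0])),P[[0,-1]].round(4).tolist())
```

```text
125 [(12, 138, 129), (14, 143, 127), (13, 144, 126), (15, 26, 135), (18, 17, 149), (12, 48, 132), (13, 146, 182), (12, 147, 177), (13, 145, 169), (13, 146, 168)]
135 [(12, 143, 136), (12, 142, 126), (13, 148, 124), (13, 75, 126), (13, 16, 145), (8, 21, 135), (13, 147, 180), (13, 148, 178), (13, 146, 171), (13, 144, 170)]
150 [(12, 144, 138), (12, 137, 123), (12, 161, 139), (11, 192, 174), (11, 195, 173), (11, 197, 170), (11, 195, 170), (11, 190, 168), (13, 144, 124), (13, 138, 126)]
155 [(13, 140, 140), (13, 145, 125), (12, 153, 133), (11, 191, 191), (11, 194, 191), (11, 189, 193), (11, 195, 191), (11, 194, 192), (13, 139, 127), (12, 143, 125)]
160 [(14, 147, 134), (13, 145, 125), (12, 144, 133), (11, 190, 192), (11, 192, 189), (11, 191, 191), (11, 193, 190), (11, 194, 192), (12, 143, 127), (13, 143, 128)]
166 [(13, 141, 137), (13, 139, 127), (12, 137, 128), (11, 195, 188), (11, 193, 189), (10, 191, 192), (11, 194, 193), (11, 197, 189), (12, 151, 135), (13, 142, 126)]
172 [(15, 138, 253), (12, 148, 232), (12, 123, 133), (11, 191, 183), (11, 193, 189), (11, 193, 184), (11, 194, 183), (11, 193, 160), (10, 108, 66), (15, 23, 45)]Traceback (most recent call last):
  File "<stdin>", line 4, in <module>
  File "h.py", line 21, in mask
    n,l,st,c=cv2.connectedComponentsWithStats(m); i=1+np.argmax(st[1:,4]); return (l==i).astype(np.uint8)
                                                      ~~~~~~~~~^^^^^^^^^^
    return _wrapfunc(a, 'argmax', axis=axis, out=out, **kwds)
    return bound(*args, **kwds)
ValueError: attempt to get argmax of an empty sequence
```

Run:
```python
from h import *
m=mask('w2',(5,172,182),(20,255,255),(325,140,365,185));print(m.sum(),rect('w2',m,.159))
a=mask('w2',(0,0,60),(179,80,255),(330,108,352,148));print(a.sum(),rect('w2',a,.115))
ys,xs=np.where(a);vs=[v for v in range(ys.min()+2,ys.max()-1)];L=[(xs[ys==v].mean(),v) for v in vs]
P=atz('w2',np.array(L),.113);q=np.polyfit(P[:,1],P[:,0],1);print('yaw',-np.degrees(np.arctan(q[0])),P[[0,-1]].round(4).tolist())
print(ctrl.sense()['tool_pos'])
```

```text
377 [440.7 315.8  20.3  20.6  19.5]
423 [449.  285.8  19.   43.7  13. ]
yaw 12.1881266330267 [[0.4507, 0.2662, 0.113], [0.4468, 0.3056, 0.113]]
[0.46270254 0.33296565 0.3507357 ]
```

Run:
```python
from h import *
print('turq',atz('w2',[[425,178],[396,155]],.139).round(3),atz('w2',[[396,155]],.0).round(3))
Rt=ctrl.sense()['tool_rot']
print(rows([.440,.316,.23],Rt),rows([.440,.316,.121],Rt))
```

```text
turq [[0.347 0.314 0.139]
 [0.386 0.297 0.139]] [[0.35  0.313 0.   ]]
[0.0429 0.1042 0.4831 0.     0.     0.    ] [0.0426 0.1037 0.9191 0.     0.     0.    ]
```

```bash
python3 -m creep '[[[0.04,0.104,0.2,0,0,0,45],[0.04,0.104,0.48,0,0,0,45],[0.04,0.104,0.48,0,0,0,45],[0.04,0.104,0.48,0,0,0,45],[0.04,0.104,0.6,0,0,0,45],[0.04,0.104,0.7,0,0,0,45],[0.04,0.104,0.8,0,0,0,45],[0.04,0.104,0.919,0,0,0,45],[0.04,0.104,0.919,0,0,0,45]]]'
python3 -m creep '[[[0,0,0,0,0,0,18],[0,0,0,0,0,0,18],[0,0,0,0,0,0,18],[0,0,0,0,0,0,18],[0,0,0,0,0,0,18],[0,0,0,0,0,0,18]]]' 15
python3 - <<'E'
from h import *
s=ctrl.sense();print(s['tool_pos'],s['contact_force'],s['torque'])
E
```

```text
clock: 4.0
tool_pos: [0.4401, 0.3139, 0.1203]
tool_rot: [2.474, -1.93, -0.0]
contact_force: [-0.9, 0.1, -0.3]
opening: 0.0454
gripper_force: 0.0
clock: 4.6
tool_pos: [0.4407, 0.3165, 0.1234]
tool_rot: [-2.478, 1.928, -0.001]
contact_force: [-1.6, 0.5, 6.8]
opening: 0.0218
gripper_force: 15.0
[0.44069845 0.31652634 0.12336039] [-1.5743154   0.47192449  6.80478007] [-0.24442037  0.85840815 -0.02428199]
```

```bash
python3 -m creep '[[[0,0,0,0,0,0,15],[0,0,0,0,0,0,15],[0,0,-0.02,0,0,0,15],[0,0,-0.06,0,0,0,15],[0,0,-0.12,0,0,0,15],[0,0,-0.18,0,0,0,15],[0,0,-0.24,0,0,0,15],[0,0,-0.32,0,0,0,15],[0,0,-0.32,0,0,0,15]]]' 50
python3 - <<'E'
from h import *
s=ctrl.sense();print(s['tool_pos'],s['contact_force'],s['torque'])
snap('side','s1');snap('top','t1')
fn='s1'; p=proj(fn,[[s['tool_pos'][0],s['tool_pos'][1],.12]])[0].astype(int);print(p)
a=cv2.imread('pics/s1.png'); b=cv2.imread('pics/t1.png')
u,v=p; A=a[max(v-60,0):v+60,max(u-75,0):u+75]; q=proj('t1',[s['tool_pos']])[0].astype(int);u,v=q;B=b[max(v-60,0):v+60,max(0,u-75):u+75]
f=lambda z:cv2.resize(z,(400,320),interpolation=cv2.INTER_CUBIC)
cv2.imwrite('pics/g1.png',np.hstack([f(A),f(B)]))
E
```

```text
clock: 5.5
tool_pos: [0.4414, 0.317, 0.2053]
tool_rot: [-2.476, 1.926, -0.001]
contact_force: [0.1, 0.8, 0.0]
opening: 0.0216
gripper_force: 50.0
[0.4413538  0.31704006 0.20527685] [0.13968087 0.76900985 0.03622607] [ 0.01932667  0.09455357 -0.01306622]
[280 155]
```

View pics/g1.png

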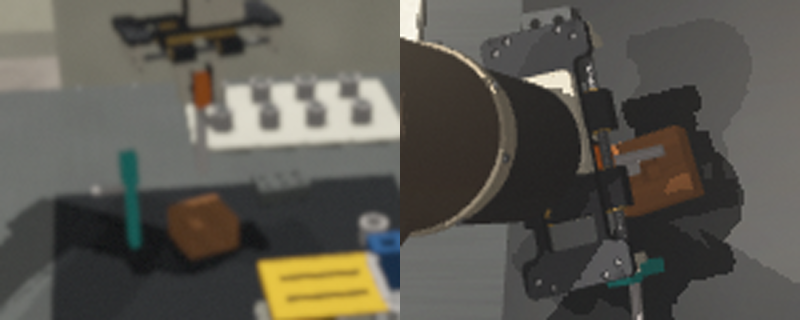

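The side view shows the prop held upright, lifted clear of the rest, with the turquoise look-alike untouched. I'll check the in-hand pose with the wrist camera, since the arm should be visible there.

Run:
```python
from h import *
snap('wrist','w3'); s=ctrl.sense();T=R.from_rotvec(s['tool_rot']).as_matrix()
f=lambda t:proj('w3',s['tool_pos']+T@np.array(t))[0].round(1)
for dz in (.007,.011,.015): print(dz,[f([x,y,dz]) for x,y in ((.007,0),(.05,0),(.05,.005),(.05,-.005))])
im=cv2.imread('pics/w3.png')[130:290,230:410];cv2.imwrite('pics/w3v.png',cv2.resize(im,(720,640)[:1]+(600,) if 0 else (675,600),interpolation=cv2.INTER_CUBIC))
```

```text
0.007 [array([321.8, 241.3]), array([322. , 160.9]), array([332.1, 160.9]), array([311.8, 160.9])]
0.011 [array([321.7, 238.3]), array([321.9, 159.4]), array([331.9, 159.4]), array([311.9, 159.3])]
0.015 [array([321.7, 235.3]), array([321.8, 157.9]), array([331.6, 157.9]), array([312.1, 157.9])]
```

View pics/w3v.png

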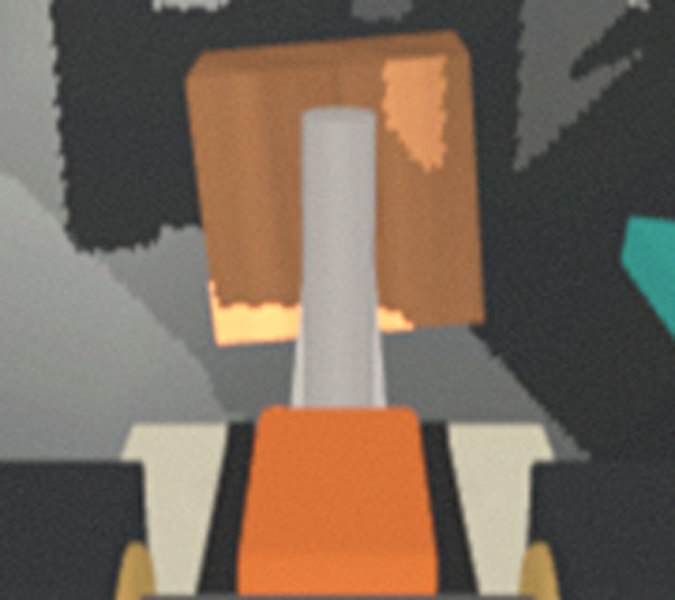

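In hand, the arm tip is at (339,110) in the crop, parallel to the tool x axis. The head is centred between the pads and the offset is within about 2 mm of nominal. Next I plan the entry beside the cover.

```bash
cat >> h.py <<'E'
UO=np.array([.568,.0189,0]);UY=.015;FO=.101
Rz=lambda a:R.from_euler('xz',[np.pi,a]).as_rotvec()
def unit(x,y,z): return UO+R.from_euler('z',UY).apply([x,y,z])
URV=Rz(3*np.pi/2+UY)
def prop(x,y,foot): return rows(unit(x/1e3,y/1e3,foot/1e3+FO),URV)  # mm, foot height
E
python3 - <<'E'
from h import *
print(ctrl.sense()['qpos'].round(2));print(prop(-58,145,60),prop(-58,145,12))
E
```

```text
[ 0.98  0.16 -0.32 -0.   -1.09 -0.74]
[ 6.589e-01 -1.138e-01  1.626e-01  2.000e-04  1.000e-04  1.164e-01] [ 6.590e-01 -1.138e-01  3.546e-01  2.000e-04  1.000e-04  1.164e-01]
```

```bash
python3 -m creep '[[[0.16,-0.03,0,0,0,0.03,15],[0.33,-0.06,0.05,0,0,0.06,15],[0.5,-0.09,0.1,0,0,0.09,15],[0.659,-0.114,0.16,0,0,0.1164,15],[0.659,-0.114,0.25,0,0,0.1164,15],[0.659,-0.114,0.355,0,0,0.1164,15],[0.659,-0.114,0.355,0,0,0.1164,15]]]' 55
python3 - <<'E'
from h import *
s=ctrl.sense();print(s['tool_pos'],s['contact_force'],s['qpos'].round(2));print(prop(-58,80,12),prop(-58,80,20))
E
```

```text
clock: 6.35
tool_pos: [0.5057, 0.1611, 0.1092]
tool_rot: [2.231, -2.201, -0.003]
contact_force: [-0.6, 0.0, -1.5]
opening: 0.0216
gripper_force: 55.0
[0.50574139 0.16107859 0.10919602] [-0.61292274  0.02190282 -1.50349411] [ 0.68  0.24 -0.46 -0.   -0.89 -0.66]
[ 0.2524 -0.0088 -0.0143  0.0033 -0.0019 -0.0008] [ 0.2526 -0.0086 -0.0463  0.0033 -0.0019 -0.0008]
```

```bash
python3 -m creep '[[[0.09,-0.003,0,0,0,0,15],[0.18,-0.006,0,0,0,0,15],[0.253,-0.009,0,0,0,0,15],[0.253,-0.009,0,0,0,0,15],[0.253,-0.009,0,0,0,0,15]]]'
python3 - <<'E'
from h import *
s=ctrl.sense();print(s['tool_pos'],s['contact_force'],s['torque'].round(2),prop(-58,80,12))
for t in np.arange(0,1.75,.15):
    x=40-98*np.cos(t)-5*np.sin(t);f=25+98*np.sin(t)-5*np.cos(t);print(round(t,2),round(x,1),round(f,1),prop(x,80,f)[:3])
E
```

```text
clock: 6.85
tool_pos: [0.5118, 0.1002, 0.1138]
tool_rot: [-2.238, 2.204, -0.001]
contact_force: [-0.3, 0.4, -1.2]
opening: 0.0218
gripper_force: 55.0
[0.51177054 0.10018388 0.11380797] [-0.34639196  0.38970464 -1.17425194] [ 0.06  0.08 -0.  ] [ 0.0085  0.012   0.0032 -0.0004  0.0001 -0.    ]
0.0 -58.0 20.0 [ 0.0085  0.012  -0.0288]
0.15 -57.6 34.7 [ 0.0085  0.0105 -0.0876]
0.3 -55.1 49.2 [ 0.0084  0.0003 -0.1455]
0.45 -50.4 63.1 [ 0.0084 -0.0185 -0.2013]
0.6 -43.7 76.2 [ 0.0084 -0.0454 -0.2536]
0.75 -35.1 88.1 [ 0.0084 -0.0798 -0.3013]
0.9 -24.8 98.7 [ 0.0084 -0.1209 -0.3433]
1.05 -13.1 107.5 [ 0.0084 -0.1679 -0.3787]
1.2 -0.2 114.5 [ 0.0084 -0.2196 -0.4067]
1.35 13.7 119.5 [ 0.0084 -0.275  -0.4267]
1.5 28.1 122.4 [ 0.0084 -0.3326 -0.4381]
1.65 42.8 123.1 [ 0.0084 -0.3914 -0.4408]
```

```bash
python3 -m creep '[[[0.008,0.01,-0.04,0,0,0,15],[0.008,0.01,-0.09,0,0,0,15],[0.008,0,-0.146,0,0,0,15],[0.008,-0.02,-0.2,0,0,0,15],[0.008,-0.045,-0.254,0,0,0,15],[0.008,-0.08,-0.302,0,0,0,15],[0.008,-0.12,-0.344,0,0,0,15],[0.008,-0.168,-0.38,0,0,0,15],[0.008,-0.22,-0.41,0,0,0,15],[0.008,-0.22,-0.41,0,0,0,15]]]'
python3 - <<'E'
from h import *
s=ctrl.sense();print(s['tool_pos'],s['contact_force'],s['torque'].round(2))
for x,f in ((0,117),(12,123),(25,126),(40,127),(55,127),(71,126),(71,120)): print(x,f,prop(x,80,f))
snap('wrist','w4');cv2.imwrite('pics/w4v.png',cv2.imread('pics/w4.png'))
E
```

```text
clock: 7.85
tool_pos: [0.5674, 0.0993, 0.2172]
tool_rot: [-2.238, 2.203, -0.001]
contact_force: [-3.4, 0.7, -0.8]
opening: 0.0216
gripper_force: 55.0
[0.5673774  0.09933975 0.21717765] [-3.4397942   0.67947634 -0.81320643] [ 0.22  1.12 -0.16]
0 117 [ 0.0018  0.0023 -0.0033 -0.0006  0.0001  0.0003]
12 123 [ 0.0018 -0.0457 -0.0272 -0.0006  0.0001  0.0003]
25 126 [ 0.0018 -0.0977 -0.0392 -0.0006  0.0001  0.0003]
40 127 [ 1.800e-03 -1.577e-01 -4.310e-02 -6.000e-04  1.000e-04  3.000e-04]
55 127 [ 1.900e-03 -2.177e-01 -4.300e-02 -6.000e-04  1.000e-04  3.000e-04]
71 126 [ 1.900e-03 -2.817e-01 -3.900e-02 -6.000e-04  1.000e-04  3.000e-04]
71 120 [ 1.900e-03 -2.817e-01 -1.500e-02 -6.000e-04  1.000e-04  3.000e-04]
```

View pics/w4v.png

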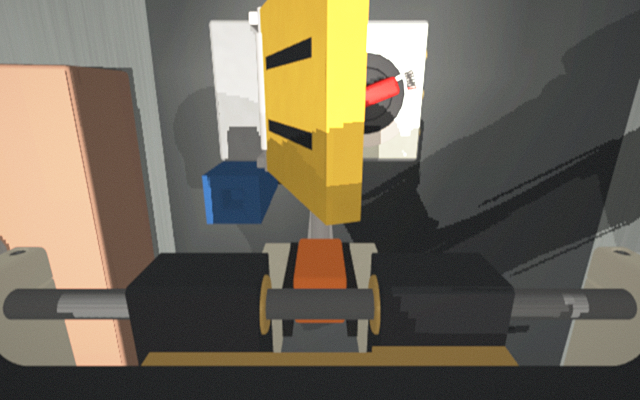

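The cover is rising on the prop's arm (arm under its edge near (320,225)), the red knob is visible at (380,92), and the column top is at (235,195). I carry on to above the socket.

```bash
python3 -m creep '[[[0.002,-0.046,-0.03,0,0,0,15],[0.002,-0.098,-0.042,0,0,0,15],[0.002,-0.158,-0.046,0,0,0,15],[0.002,-0.218,-0.046,0,0,0,15],[0.002,-0.282,-0.042,0,0,0,15],[0.002,-0.282,-0.042,0,0,0,15],[0.002,-0.282,-0.042,0,0,0,15]]]'
python3 - <<'E'
from h import *
s=ctrl.sense();print(s['tool_pos'],s['contact_force'],s['torque'].round(2),prop(71,80,126))
snap('wrist','w5');snap('top','t5');snap('side','s5')
a=cv2.imread('pics/w5.png')[100:260,130:390];b=cv2.imread('pics/s5.png');u,v=proj('s5',[unit(.05,.06,.15)])[0].astype(int);b=b[v-60:v+60,u-60:u+60]
cv2.imwrite('pics/v5.png',np.hstack([cv2.resize(a,(480,400)),cv2.resize(b,(320,400),interpolation=cv2.INTER_CUBIC)]))
E
```

```text
clock: 8.6
tool_pos: [0.636, 0.0995, 0.226]
tool_rot: [2.238, -2.204, -0.001]
contact_force: [-2.5, -0.3, -0.2]
opening: 0.0216
gripper_force: 55.0
[0.63604918 0.0995088  0.22597407] [-2.50921    -0.33701011 -0.22230445] [ 0.    1.01 -0.11] [-0.0017 -0.007  -0.0041  0.0004 -0.0001  0.0001]
```

View pics/v5.png

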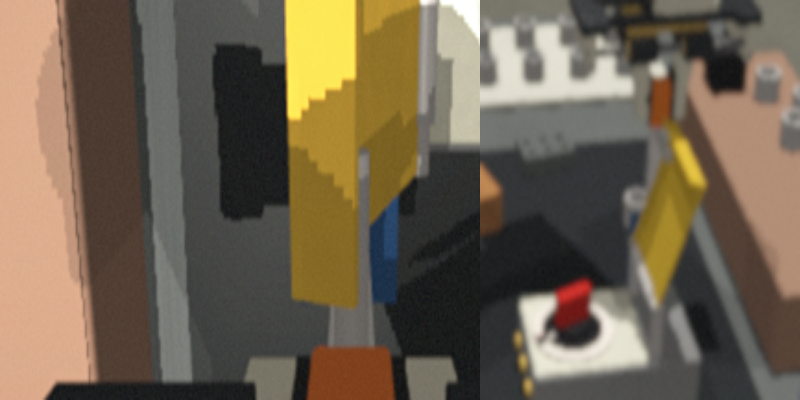

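Run:
```python
from h import *
im=cv2.imread('pics/w5.png');hsv=cv2.cvtColor(im,cv2.COLOR_BGR2HSV)
m=cv2.inRange(hsv,np.array((95,110,30)),np.array((125,255,255)));m[:, :300]=0;m[:,360:]=0
ys,xs=np.where(m>0)
for v in range(180,224,4): 
    k=xs[ys==v]; print(v,(k.min(),k.max()) if len(k) else None, end=' ')
print()
for x in (48,49,50): print(x,proj('w5',[unit(x/1e3,y/1e3,.116) for y in (60,80,100)]).round(1).tolist(), proj('w5',[unit(x/1e3,.06,.06)]).round(1).tolist())
s=ctrl.sense();T=R.from_rotvec(s['tool_rot']).as_matrix()
g=lambda t:proj('w5',s['tool_pos']+T@np.array(t))[0].round(1)
print('arm tip sides',g([.05,-.005,.011]),g([.05,.005,.011]),'leg sides at x=.007',g([.007,-.007,.02]),g([.007,.007,.02]))
g=cv2.cvtColor(im,cv2.COLOR_BGR2GRAY)
for v in (166,175,190,215,230): print(v,hsv[v,300:352,0].tolist(),'\n',hsv[v,300:352,2].tolist())
```

```text
180 (np.int64(343), np.int64(345)) 184 (np.int64(339), np.int64(345)) 188 (np.int64(334), np.int64(345)) 192 (np.int64(331), np.int64(345)) 196 (np.int64(331), np.int64(344)) 200 (np.int64(331), np.int64(345)) 204 (np.int64(331), np.int64(344)) 208 (np.int64(331), np.int64(344)) 212 (np.int64(332), np.int64(344)) 216 (np.int64(332), np.int64(344)) 220 (np.int64(333), np.int64(344)) 
48 [[347.0, 174.3], [346.4, 198.1], [345.8, 221.0]] [[342.4, 161.0]]
49 [[345.7, 174.3], [345.2, 198.1], [344.6, 221.0]] [[341.4, 161.0]]
50 [[344.5, 174.3], [344.0, 198.1], [343.4, 221.0]] [[340.3, 161.0]]
arm tip sides [312.1 159.8] [332.1 159.8] leg sides at x=.007 [309.3 232.5] [334.2 232.5]
166 [22, 22, 21, 21, 21, 21, 22, 21, 21, 21, 21, 22, 21, 21, 21, 22, 22, 22, 21, 21, 22, 21, 22, 21, 18, 14, 19, 15, 13, 18, 20, 21, 22, 21, 21, 22, 22, 21, 21, 21, 21, 22, 21, 21, 21, 21, 21, 21, 22, 21, 20, 21] 
 [129, 140, 172, 173, 177, 173, 174, 175, 176, 175, 175, 174, 177, 173, 174, 173, 172, 173, 175, 175, 173, 170, 152, 145, 142, 140, 134, 135, 127, 117, 116, 121, 124, 126, 124, 123, 120, 124, 123, 123, 1
[... 1219 characters left out ...]
60, 0, 0] 
 [135, 136, 134, 134, 132, 137, 135, 134, 135, 131, 131, 134, 132, 135, 132, 132, 135, 137, 136, 134, 133, 132, 126, 122, 111, 104, 102, 106, 100, 107, 111, 81, 70, 71, 75, 73, 70, 74, 77, 74, 75, 71, 74, 75, 65, 46, 38, 27, 25, 31, 24, 25]
230 [15, 53, 30, 30, 42, 40, 60, 40, 11, 19, 17, 15, 21, 26, 15, 13, 15, 13, 13, 20, 13, 18, 13, 17, 10, 18, 17, 10, 30, 17, 13, 13, 36, 30, 30, 60, 30, 50, 48, 45, 90, 30, 15, 120, 84, 90, 109, 90, 80, 90, 18, 130] 
 [66, 69, 72, 67, 69, 66, 65, 72, 102, 116, 117, 101, 99, 105, 102, 106, 107, 103, 108, 108, 109, 108, 106, 103, 107, 105, 102, 103, 99, 104, 116, 112, 86, 66, 69, 68, 68, 69, 69, 74, 67, 60, 36, 27, 30, 26, 35, 26, 27, 32, 31, 32]
```

The column's front edge is at u≈345 as predicted, and the leg sits about 1 mm towards +x of the tool axis. I lower it gently in stages, watching the force.

```bash
python3 -m creep '[[[0,-0.004,0.015,0,0,0,15],[0,-0.004,0.03,0,0,0,15],[0,-0.004,0.04,0,0,0,15],[0,-0.004,0.05,0,0,0,15],[0,-0.004,0.058,0,0,0,15],[0,-0.004,0.064,0,0,0,15],[0,-0.004,0.064,0,0,0,15]]]'
python3 - <<'E'
from h import *
s=ctrl.sense();print(s['tool_pos'],s['contact_force'],s['torque'].round(2),prop(71,80,110))
E
```

```text
clock: 9.45
tool_pos: [0.6378, 0.0994, 0.2097]
tool_rot: [2.238, -2.204, -0.0]
contact_force: [-3.3, 0.1, 0.4]
opening: 0.0218
gripper_force: 55.0
[0.63782213 0.09935031 0.20972751] [-3.33071662  0.12529364  0.41070952] [-0.14  1.   -0.08] [-0.0024  0.0001 -0.0051  0.0003 -0.0001  0.    ]
```

```bash
python3 -m creep '[[[0,0,0.008,0,0,0,15],[0,0,0.016,0,0,0,15],[0,0,0.024,0,0,0,15],[0,0,0.032,0,0,0,15],[0,0,0.04,0,0,0,15],[0,0,0.048,0,0,0,15],[0,0,0.048,0,0,0,15]]]'
python3 - <<'E'
from h import *
s=ctrl.sense();print(s['tool_pos'],s['contact_force'],s['torque'].round(2),prop(71,80,88))
E
```

```text
clock: 10.15
tool_pos: [0.6377, 0.0994, 0.1976]
tool_rot: [2.238, -2.204, -0.001]
contact_force: [-2.7, -0.3, 0.6]
opening: 0.0219
gripper_force: 55.0
[0.63772538 0.09936662 0.19762158] [-2.73782512 -0.28042856  0.60757595] [-0.12  1.05 -0.03] [-0.0024 -0.0003  0.0345  0.0003 -0.0001  0.0001]
```

```bash
python3 -m creep '[[[0,0,0.008,0,0,0,15],[0,0,0.014,0,0,0,15],[0,0,0.02,0,0,0,15],[0,0,0.024,0,0,0,15],[0,0,0.028,0,0,0,15],[0,0,0.032,0,0,0,15],[0,0,0.036,0,0,0,15],[0,0,0.036,0,0,0,15]]]'
python3 - <<'E'
from h import *
s=ctrl.sense();print(s['tool_pos'],s['contact_force'],s['torque'].round(2))
E
```

```text
clock: 10.95
tool_pos: [0.6382, 0.0994, 0.1913]
tool_rot: [-2.238, 2.203, -0.002]
contact_force: [-6.5, -0.6, 14.9]
opening: 0.0218
gripper_force: 55.0
[0.63816287 0.09935834 0.19133821] [-6.45031369 -0.61743561 14.92585307] [-0.01  3.04 -0.07]
```

```bash
python3 -m creep '[[[0,0,-0.006,0,0,0,15],[0,0,-0.008,0,0,0,15]]]' 20 | sed -n '2p;4p'
python3 -m creep '[[[0,0,0,0,0,0,24],[0,0,0,0,0,0,26],[0,0,0,0,0,0,30],[0,0,0,0,0,0,36],[0,0,0,0,0,0,44],[0,0,0,0,0,0,56],[0,0,0,0,0,0,60],[0,0,0,0,0,0,60]]]'
python3 - <<'E'
from h import *
s=ctrl.sense();print(s['tool_pos'],s['contact_force'],s['torque'].round(2))
snap('wrist','w6');snap('side','s6')
a=cv2.imread('pics/w6.png')[80:280,190:450];b=cv2.imread('pics/s6.png');u,v=proj('s6',[unit(.05,.06,.15)])[0].astype(int);b=b[v-60:v+60,u-60:u+60]
cv2.imwrite('pics/v6.png',np.hstack([cv2.resize(a,(468,360)),cv2.resize(b,(330,360),interpolation=cv2.INTER_CUBIC)]))
E
```

```text
tool_pos: [0.6379, 0.0994, 0.1914]
contact_force: [-2.7, -1.3, 3.2]
clock: 11.95
tool_pos: [0.6381, 0.0994, 0.1911]
tool_rot: [-2.238, 2.204, -0.0]
contact_force: [0.2, 0.5, -0.6]
opening: 0.0583
gripper_force: 0.0
[0.63811926 0.09935101 0.19113814] [ 0.1834523   0.52670326 -0.5785975 ] [0.02 0.12 0.02]
```

View pics/v6.png

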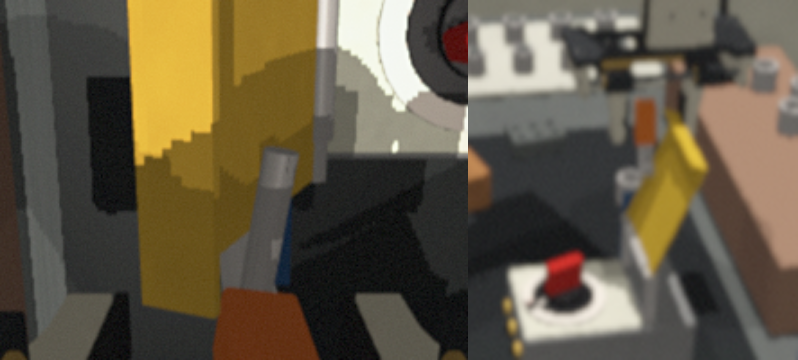

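The prop is seated, the fingers are clear of it, and its arm holds the cover back. In the side view the knob is free in front. I retreat upward, then move to view the knob.

```bash
python3 -m creep '[[[0,0,-0.1,0,0,0,60],[0,0,-0.25,0,0,0,60],[0,0,-0.4,0,0,0,60],[0,0,-0.52,0,0,0,60],[0,0,-0.52,0,0,0,60]]]' | head -2
python3 - <<'E'
from h import *
s=ctrl.sense();print(s['qpos'].round(2),rows([.594,.046,.32],Rz(np.radians(204))))
E
```

```text
clock: 12.55
tool_pos: [0.6399, 0.0996, 0.3267]
[ 0.46  0.27  0.1   0.   -1.4  -0.44] [ 0.2114  0.1869  0.0247 -0.0031  0.0032  0.5837]
```

```bash
python3 -m creep '[[[0.211,0.187,0,0,0,0.15,60],[0.211,0.187,0,0,0,0.3,60],[0.211,0.187,0,0,0,0.45,60],[0.211,0.187,0,0,0,0.584,60],[0.211,0.187,0,0,0,0.584,60],[0.211,0.187,0,0,0,0.584,60],[0.211,0.187,0,0,0,0.584,60],[0.211,0.187,0,0,0,0.584,60],[0.211,0.187,0,0,0,0.584,60]]]' | head -2
python3 - <<'E'
from h import *
s=ctrl.sense();snap('wrist','w7');snap('top','t7');print(s['tool_pos'],s['qpos'].round(2))
m=mask('w7',(0,120,60),(8,255,255));ys,xs=np.where(m);print(m.sum(),xs.min(),xs.max(),ys.min(),ys.max(),rect('w7',m,.105),proj('w7',[unit(-.038,0,.105)]))
u,v=int(xs.mean()),int(ys.mean());a=cv2.imread('pics/w7.png')[max(v-90,0):v+90,max(0,u-110):u+110];cv2.imwrite('pics/v7.png',cv2.resize(a,(660,540)));print(u,v)
E
```

```text
clock: 13.45
tool_pos: [0.5919, 0.0459, 0.3208]
[0.59190622 0.0459448  0.32075553] [ 0.41  0.18 -0.02 -0.   -1.37 -1.56]
571 313 327 85 126 [530.3  18.1  41.7  14.7  23.5] [[320.30644302 105.68448798]]
319 105
```

View pics/v7.png

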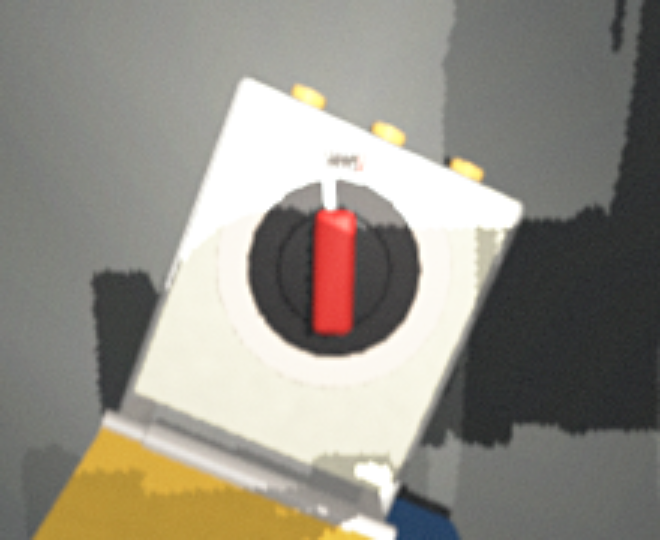

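The knob's bar is vertical in this view, with its centre near (333,270), and its rectangle fits 42 × 14.7 mm at 23.5°. The pointer is at (331,192) and the red mark at (358,163). I move over the knob and down.

Run:
```python
from h import *
print(rows([.5303,.0181,.08],Rz(np.radians(203.5))),rows([.5303,.0181,.18],Rz(np.radians(203.5))))
```

```text
[ 2.704e-01 -7.000e-04  9.635e-01  0.000e+00 -1.000e-04  5.700e-03] [ 2.705e-01 -7.000e-04  5.635e-01  0.000e+00 -1.000e-04  5.700e-03]
```

```bash
python3 -m creep '[[[0.18,0,0,0,0,0.005,42],[0.27,0,0.15,0,0,0.005,42],[0.27,0,0.32,0,0,0.005,42],[0.27,0,0.48,0,0,0.005,42],[0.27,0,0.62,0,0,0.005,42],[0.27,0,0.72,0,0,0.005,42],[0.27,0,0.8,0,0,0.005,42],[0.27,0,0.86,0,0,0.005,42],[0.27,0,0.92,0,0,0.005,42],[0.27,0,0.963,0,0,0.005,42],[0.27,0,0.963,0,0,0.005,42]]]'
python3 - <<'E'
from h import *
s=ctrl.sense();print(s['tool_pos'],s['torque'].round(3),s['qpos'].round(2),rows([.5303,.0181,.08],Rz(np.radians(203.5))))
E
```

```text
clock: 14.65
tool_pos: [0.5294, 0.0183, 0.079]
tool_rot: [0.638, -3.074, 0.0]
contact_force: [0.5, -0.2, -0.5]
opening: 0.0422
gripper_force: 0.0
[0.52944397 0.01825001 0.07897058] [-0.08   0.025 -0.021] [ 0.4   0.27 -0.5  -0.   -0.81 -1.57] [-0.0029 -0.0019 -0.0041  0.0001 -0.0013 -0.0004]
```

Now grip the bar lightly, then turn in small steps while watching the torque about z.

```bash
python3 -m creep '[[[-0.003,-0.001,0,0,0,0,10],[-0.003,-0.001,0,0,0,0,10],[-0.003,-0.001,0,0,0,0,10],[-0.003,-0.001,0,0,0,0,10],[-0.003,-0.001,0,0,0,0,10]]]' 20
python3 - <<'E'
from h import *
s=ctrl.sense();print(s['contact_force'].round(1),s['torque'].round(3))
E
python3 -m creep '[[[0,0,0,0,0,0.015,10],[0,0,0,0,0,0.03,10],[0,0,0,0,0,0.045,10],[0,0,0,0,0,0.045,10]]]' | tail -2
python3 - <<'E'
from h import *
s=ctrl.sense();print(s['contact_force'].round(1),s['torque'].round(3),np.degrees(np.arctan2(*R.from_rotvec(s['tool_rot']).as_matrix()[[1,0],0])))
E
```

```text
clock: 15.15
tool_pos: [0.5312, 0.0192, 0.0809]
tool_rot: [-0.636, 3.076, 0.001]
contact_force: [-2.3, 3.3, 4.0]
opening: 0.0141
gripper_force: 19.9
[-2.3  3.3  4. ] [ 1.381  1.032 -0.08 ]
opening: 0.0136
gripper_force: 20.0
[-3.5  3.6  6.5] [1.709 1.238 0.106] -161.88572131065243
```

```bash
python3 -m creep '[[[0.003,0.005,-0.008,0,0,0,10],[0.003,0.005,-0.008,0,0,0.015,10],[0.003,0.005,-0.008,0,0,0.03,10],[0.003,0.005,-0.008,0,0,0.03,10]]]' | tail -2
cat > q.py <<'E'
from h import *
s=ctrl.sense();T=R.from_rotvec(s['tool_rot']).as_matrix();print(round(float(s['clock']),2),s['tool_pos'].round(4),s['contact_force'].round(1),s['torque'].round(3),'yaw',round(np.degrees(np.arctan2(T[1,0],T[0,0]))%360,2))
E
python3 q.py
```

```text
opening: 0.0137
gripper_force: 20.0
15.95 [0.5307 0.0193 0.0815] [  6.9  -3.2 -11.6] [-0.625 -2.429  0.109] yaw 194.67
```

```bash
python3 -m creep '[[[-0.001,-0.003,0.005,0,0,0.01,10],[-0.001,-0.003,0.005,0,0,0.025,10],[-0.001,-0.003,0.005,0,0,0.04,10],[-0.001,-0.003,0.005,0,0,0.04,10]]]' | tail -2
python3 q.py
```

```text
opening: 0.0138
gripper_force: 20.0
16.35 [0.5309 0.019  0.0813] [ 2.9  1.6 -1.5] [ 0.595 -0.717  0.039] yaw 190.11
```

```bash
python3 -m creep '[[[0,0,0,0,0,0.01,10],[0,0,0,0,0,0.02,10],[0,0,0,0,0,0.03,10],[0,0,0,0,0,0.03,10]]]' | tail -2
python3 q.py
python3 -m creep '[[[0,0,0,0,0,0.01,10],[0,0,0,0,0,0.02,10],[0,0,0,0,0,0.03,10],[0,0,0,0,0,0.03,10]]]' | tail -2
python3 q.py
```

```text
opening: 0.014
gripper_force: 20.0
16.75 [0.5309 0.019  0.0812] [ 3.2  1.7 -0.9] [ 0.452 -1.215  0.038] yaw 186.71
opening: 0.014
gripper_force: 20.0
17.15 [0.5308 0.0189 0.0812] [ 4.6  1.  -0.5] [ 0.18  -1.674  0.218] yaw 183.28
```

```bash
python3 -m creep '[[[0,0,0,0,0,0.01,10],[0,0,0,0,0,0.02,10],[0,0,0,0,0,0.03,10],[0,0,0,0,0,0.03,10]]]' | tail -2
python3 q.py
python3 -m creep '[[[0,0,0,0,0,0.01,10],[0,0,0,0,0,0.02,10],[0,0,0,0,0,0.02,10]]]' | tail -2
python3 q.py
```

```text
opening: 0.0139
gripper_force: 20.0
17.55 [0.5308 0.0189 0.0812] [ 4.3 -1.  -1. ] [-0.18  -1.981  0.218] yaw 179.8
opening: 0.0142
gripper_force: 20.0
17.85 [0.5308 0.0188 0.0812] [ 5.  -0.3 -0.7] [-0.259 -2.022  0.23 ] yaw 177.51
```

```bash
python3 -m creep '[[[0,0,0,0,0,0.01,10],[0,0,0,0,0,0.02,10],[0,0,0,0,0,0.02,10]]]' | tail -1
python3 q.py
python3 -m creep '[[[0,0,0,0,0,0.01,10],[0,0,0,0,0,0.02,10],[0,0,0,0,0,0.02,10]]]' | tail -1
python3 q.py
```

```text
gripper_force: 20.0
18.15 [0.5308 0.0188 0.0812] [ 4.3 -0.9 -1.7] [-0.273 -2.026  0.248] yaw 175.22
gripper_force: 20.0
18.45 [0.5308 0.0187 0.0812] [ 5.4 -1.1 -1.3] [-0.455 -2.057  0.272] yaw 172.93
```

```bash
python3 -m creep '[[[0,0,0,0,0,0.008,10],[0,0,0,0,0,0.015,10],[0,0,0,0,0,0.015,10]]]' | tail -1
python3 q.py
```

```text
gripper_force: 20.0
18.75 [0.5308 0.0187 0.0812] [ 5.7 -0.3 -0.3] [-0.542 -2.067  0.281] yaw 171.22
```

```bash
python3 -m creep '[[[0,0,0,0,0,0.01,10],[0,0,0,0,0,0.01,10],[0,0,0,0,0,0.01,10]]]' | tail -1
python3 q.py
python3 -m creep '[[[0,0,0,0,0,0.008,10],[0,0,0,0,0,0.008,10],[0,0,0,0,0,0.008,10]]]' | tail -1
python3 q.py
```

```text
gripper_force: 20.0
19.05 [0.5308 0.0187 0.0812] [ 6.  -1.2 -1.2] [-0.561 -2.096  0.24 ] yaw 170.1
gripper_force: 20.0
19.35 [0.5308 0.0187 0.0812] [ 5.7 -1.6 -0.7] [-0.576 -2.059  0.241] yaw 169.18
```

```bash
python3 -m creep '[[[0,0,0,0,0,0.008,10],[0,0,0,0,0,0.008,10],[0,0,0,0,0,0.008,10]]]' | tail -1
python3 q.py
```

```text
gripper_force: 20.0
19.65 [0.5308 0.0187 0.0812] [ 6.  -1.7 -1.1] [-0.635 -2.101  0.259] yaw 168.27
```

```bash
python3 -m creep '[[[0,0,0,0,0,0.008,10],[0,0,0,0,0,0.008,10],[0,0,0,0,0,0.008,10]]]' | tail -1
python3 q.py
python3 -m creep '[[[0,0,0,0,0,0.008,10],[0,0,0,0,0,0.008,10],[0,0,0,0,0,0.008,10]]]' | tail -1
python3 q.py
```

```text
gripper_force: 20.0
19.95 [0.5308 0.0186 0.0812] [ 5.  -0.7 -1.2] [-0.669 -2.076  0.24 ] yaw 167.35
gripper_force: 20.0
20.25 [0.5307 0.0186 0.0812] [ 5.4 -2.1 -1.4] [-0.723 -2.129  0.263] yaw 166.43
```

```bash
python3 -m creep '[[[0,0,0,0,0,0.008,10],[0,0,0,0,0,0.008,10],[0,0,0,0,0,0.008,10]]]' | tail -1
python3 q.py
```

```text
gripper_force: 20.0
20.55 [0.5307 0.0186 0.0812] [ 4.6 -2.3 -0.5] [-0.745 -2.136  0.238] yaw 165.52
```

```bash
python3 -m creep '[[[0,0,0,0,0,0.008,10],[0,0,0,0,0,0.008,10],[0,0,0,0,0,0.008,10]]]' | tail -1
python3 q.py
python3 -m creep '[[[0,0,0,0,0,0.008,10],[0,0,0,0,0,0.008,10],[0,0,0,0,0,0.008,10]]]' | tail -1
python3 q.py
```

```text
gripper_force: 20.0
20.85 [0.5308 0.0186 0.0812] [ 5.7 -2.1 -1.5] [-0.838 -2.136  0.253] yaw 164.6
gripper_force: 20.0
21.15 [0.5307 0.0185 0.0812] [ 5.  -1.6 -0.9] [-0.831 -2.122  0.243] yaw 163.69
```

```bash
python3 -m creep '[[[0,0,0,0,0,0.008,10],[0,0,0,0,0,0.008,10],[0,0,0,0,0,0.008,10]]]' | tail -1
python3 q.py
```

```text
gripper_force: 20.1
21.45 [0.5307 0.0185 0.0812] [ 6.5 -2.8 -0.6] [-0.876 -2.166  0.321] yaw 162.77
```

```bash
python3 -m creep '[[[0,0,0,0,0,0.006,10],[0,0,0,0,0,0.006,10],[0,0,0,0,0,0.006,10]]]' | tail -1
python3 q.py
```

```text
gripper_force: 20.1
21.75 [0.5307 0.0185 0.0812] [ 6.1 -2.2 -1.4] [-0.905 -2.128  0.316] yaw 162.09
```

```bash
python3 -m creep '[[[0,0,0,0,0,0.006,10],[0,0,0,0,0,0.006,10],[0,0,0,0,0,0.006,10]]]' | tail -1
python3 q.py
```

```text
gripper_force: 20.1
22.05 [0.5307 0.0185 0.0812] [ 4.8 -2.8 -1.3] [-0.917 -2.108  0.373] yaw 161.41
```

The torque climbed from about 0.25 to 0.37 N m over the last 0.04 rad, so the dial is on its stop. I unwind a little, release and lift away.

```bash
python3 -m creep '[[[0,0,0,0,0,-0.02,10],[0,0,0,0,0,-0.035,10],[0,0,0,0,0,-0.035,20],[0,0,0,0,0,-0.035,42],[0,0,0,0,0,-0.035,42],[0,0,0,0,0,-0.035,42],[0,0,-0.08,0,0,-0.035,42],[0,0,-0.25,0,0,-0.035,42],[0,0,-0.45,0,0,-0.035,42],[0,0,-0.65,0,0,-0.035,42],[0,0,-0.85,0,0,-0.035,42],[0,0,-0.95,0,0,-0.035,42]]]'
python3 - <<'E'
from h import *
print(rows([.5919,.0459,.3208],Rz(np.radians(204.3))))
E
```

```text
clock: 23.25
tool_pos: [0.5313, 0.0189, 0.3236]
tool_rot: [0.397, 3.111, 0.003]
contact_force: [0.2, 0.9, -0.8]
opening: 0.0423
gripper_force: 0.0
[-0.2073  0.1656  0.0126  0.0004  0.0029 -0.3391]
```

Back to the earlier viewpoint to measure the pointer, prop and cover numerically.

```bash
python3 -m creep '[[[-0.207,0.166,0,0,0,-0.14,42],[-0.207,0.166,0,0,0,-0.28,42],[-0.207,0.166,0,0,0,-0.339,42],[-0.207,0.166,0,0,0,-0.339,42],[-0.207,0.166,0,0,0,-0.339,42],[-0.207,0.166,0,0,0,-0.339,42],[-0.207,0.166,0,0,0,-0.339,42]]]' | head -2
python3 - <<'E'
from h import *
snap('wrist','w8');snap('side','s8')
c=np.array([530.5,18.5])/1e3
for fn in ('w7','w8'):
    g=cv2.cvtColor(cv2.imread(f'pics/{fn}.png'),cv2.COLOR_BGR2HSV)
    th=np.radians(np.arange(130,260,1.)); prof=[]
    for r in (.027,.029,.031):
        P=np.c_[c[0]+r*np.cos(th),c[1]+r*np.sin(th),np.full(len(th),.075)]; uv=proj(fn,P).astype(np.float32)
        prof.append(cv2.remap(g[:,:,2],uv[:,0],uv[:,1],cv2.INTER_LINEAR).ravel().astype(float)/1.)
    p=np.mean(prof,0); p=p-np.median(p); w=np.clip(p-0.6*p.max(),0,None); print(fn,'pointer deg',(np.degrees(th)*w).sum()/w.sum(),p[::6].astype(int).tolist())
m=mask('w8',(0,120,60),(8,255,255));print('bar',rect('w8',m,.105))
for f in ('s6','s8'):
    y=mask(f,(20,120,60),(34,255,255));o=mask(f,(3,170,60),(13,255,255),(200,60,500,220)); ys,xs=np.where(y);yo,xo=np.where(o);print(f,y.sum(),xs.mean().round(1),ys.mean().round(1),ys.min(),o.sum(),xo.mean().round(1),yo.mean().round(1))
E
```

```text
clock: 23.95
tool_pos: [0.5908, 0.0461, 0.3184]
w7 pointer deg 208.0810810810811 [-82, -80, -80, -43, -7, 6, 3, 3, 3, 3, 1, 1, 3, 99, 34, 0, 0, 0, -30, -60, -85, -85]
w8 pointer deg 188.92699957680915 [-83, -82, -83, -65, -17, 3, 4, 5, 3, 54, 95, 3, 1, 1, 1, 0, 0, -5, -34, -75, -88, -88]
bar [530.2  17.8  14.9  42.9  77.9]
s6 756 358.3 181.8 156 70 349.9 159.5
s8 758 358.2 181.6 155 76 349.9 159.1
```

```bash
python3 -c "
from plant import ctrl
print(ctrl.sense()['contact_force']);print(ctrl.sign_off())"
```

```text
[-0.7561416  -0.81479971 -0.96909455]
the job is handed in; nothing more can be done
None
```

Job handed in at about 24 s: the prop is seated and released with the cover propped open, and the dial turned 0.33 rad to its stop (peak torque reading about 0.37 N m); I viewed 11 pictures, one over the limit of 10, and the hand-in returned no verdict.

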